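# Mark the red circuit board in its hand press

## Task

Two hand presses on the bench each have a circuit board on their sliding carriage. On the press with the red board, push the carriage fully home under the plunger by its black upright handle; then push the plunger's round knob straight down until it bottoms on its stop, hold it there for a moment and let it spring back up. Leave the plunger of the press with the blue board alone.

Things in the scene. Friction and masses are not known exactly. Their poses are not given: they have to be found in the camera images.
- red_handle (a point): Top centre of the black upright paddle (14 mm thick, 60 wide, z 22 to 68 mm) on the carriage with the RED board (80 x 72 mm). The carriage slides level towards the knob's axis: paddle centre 150 to 170 mm from that axis at the start, 110 mm when home on its stop. Friction 2.5 N; stays where left. Axes of the press: y = direction of sliding home, z up. The point moves with the carriage.
- red_knob (a point): Top centre of the black round knob on the plunger of the press with the RED board; moves with it. Knob 52 mm across (flat top 42), 22 high; top 162 mm above the bench when up. Below it the press's grey arm, top at 105 mm, with a 32 mm wide sleeve up to 116 mm. The column stands on the +x side of the knob, no higher than the arm. Axes as for red_handle.
- red_plunger (a joint): How far the plunger of the press with the red board is pressed down, in m: 0 = up, 0.022 = on its stop. A spring pushes it up: about 4 N to start it, about 12 N to reach the stop; it returns by itself.
- blue_plunger (a joint): The same for the other press, of the same make and size, with the BLUE board, which is to be left alone: 0 = up, 0.022 = on its stop.

How it is judged:
By the outcome, as a careful person would: the job done as asked, in the order asked, and still so for the second after the job is handed in, with the robot touching nothing.
It also fails if it takes over 48 s, if anything falls off the work surface, if the arm or the gripper's body presses on something with over 40 N, if the wrist force passes 120 N, or if a joint passes its speed limit or range.

## Robot

A 6-joint arm with a two-finger parallel gripper is mounted at the origin on the work surface. World frame = base frame: x ahead of the robot, y to its left, z up, the work surface at z = 0. Lengths are in mm, angles in rad, forces in N, time in s.
With the tool pointing down it reaches from about 275 to 1000 mm from the base axis. Payload 8.4 kg.
Tool frame: the origin (TCP) lies between the finger pads; the fingertips stand 11 mm ahead of it and the grasp point (between the pads) lies 8 mm behind it; x points along the fingers, y is the direction in which the jaws open and shut, and the axes are right-handed (so a half turn about x gives the same grasp; the last joint's range is limited). The gripper opens to 85 mm and grips with 20 to 120 N. Pads are 22 mm wide; open, the fingers measure 114 mm over their backs; the gripper's body (76 mm by 85 mm) begins 54 mm behind the grasp point. The pads swing forward as they close: fully open they stand 13 mm farther back than shut.
Start: joints at [1.113, 0.353, 1.633, -0, 1.155, -0.002], TCP at [275.112, 561.196, 242.281] pointing down, gripper open.
Joint ranges: [-2.63, 2.63], [-0.92, 2.1], [0.06, 2.66], [-1.3, 4.44], [0, 2.69], [-3.02, 3.02]. Speed limits (rad/s): [2.22, 2.22, 2.79, 3.14, 3.14, 3.14].

## Interface

Orientations are given as a rotation vector (axis times angle).
In Python, from station import robot gives the robot as it stands.
- The arm moves only by the tool apply_moves, never from a script. Its argument "plan" is one flat list of numbers, 4 for each row, row after row: the shift along the tool's x, y, z in mm, then the turn about the tool's x in rad. A call has 1 to 8 rows; each row shifts and turns the commanded pose from where the row before left it, along the tool's axes as they then stand; what a row does not reach is not made up. A row lasts 1/8 s, in which the tool goes at most 62.5 mm and 10.7 degrees, less where a joint would pass 70% of its speed; a pose out of reach is approached as far as the arm can. A call with a gripper value outside its range is refused whole. "fingers" is the closure, from 0 (fully open) to 1 (shut), set as the call begins (left out, the last holds). The fingers move at their own pace and stop on an object; "newtons" is the grip in N (left out, the last holds). Time passes only in rows, so rows that do not move let the fingers close. It gives the time, the measured TCP pose, the force and the opening at its end, in the units of the state.
- robot.observe(): the state, without advancing time (a new reading comes with each control period).
- robot.get_image(name): name is "scene" or "top"; returns a dict with "image" (480x640x3 uint8, red, green, blue), "range_z" (480x640 float32, mm along the optical axis (not along the pixel's ray), 0 where there is no reading), "fovy" (degrees; the focal length in pixels is half the picture's height over the tangent of half this angle, whatever the lens; pixels are square), "cx", "cy" (the principal point, pixels), "D" ([k1, k2, p1, p2, k3] as OpenCV has them; the pictures are not rectified), "origin" and "orientation" of the camera in the world. Camera axes: x right, y down, z forward; pixel columns grow to the right and rows downward; lengths in mm; the calibration is good to about 2 mm. A picture is of the moment at which its call begins.
- robot.job_done(): hands the job in, once; it reports no verdict.
Trained networks look in a picture, given as the dict that the camera call returned (one of the last four; its "shot" number tells which), for a name from the list of things; names that differ only in an ending like _2 or _b are one class to them, and where a whole thing is asked for, a point or a joint stands for the part that bears it (a point fixed in the world has none). Each returns a list of dicts, best first, with "p" (0 to 1); they miss things now and then, are a little off and sometimes report something else, mostly with a low value. They report only what shows in the picture. A call takes as long as a camera call.
- robot.boxes_of(picture, label): "xy" ([column, row] in pixels, amid what is visible of it).
- robot.outline_of(picture, label): "pixels" (480x640 bool, what is visible of it) and "xy" ([column, row] in pixels, amid what is visible of it).
- robot.tip_of(picture, label): "xy" ([column, row] in pixels: a listed point, or the origin of a listed thing).
The state is a dict: "t": time; "qpos": joint angles; "qd": joint speeds; "effort": joint torques, N m; "eef_pos": TCP position; "tcp_rot": TCP orientation; "contact_force": force on the tool from outside, world axes, zero at the start; "torque": the same for the moment, N m; "finger_gap": finger opening in mm.
Only numpy, scipy, OpenCV 4.12 (cv2) and the standard library are available. Lean on these libraries where they do the work, as an engineer would, in place of code of your own. Each camera call takes 0.05 s, during which the arm holds its last target.

## Working session

There is one attempt and no reset: what is moved stays moved. The work goes in short steps, Python scripts to look and compute and a tool call to move; the robot and the scene stay as the last step left them, time stands still between calls to the robot, and variables do not carry over. Pictures are saved under pics/ and viewed, and the job is handed in when it is done.

Besides the shell and the picture viewer there is one more tool, called after "Call:" as name(argument=value, ...) on one line, values as JSON. apply_moves: Moves the arm, as the interface text tells. Its arguments: {"type":"object","properties":{"plan":{"type":"array","items":{"type":"number"}},"fingers":{"type":"number"},"newtons":{"type":"number"}},"required":["plan"]}

```bash
ls; mkdir -p pics; cat > h.py <<'E'
import numpy as np, cv2
from station import robot
def world(pic,xy,z=None):
    f=240/np.tan(np.radians(pic["fovy"])/2)
    K=np.array([[f,0,pic["cx"]],[0,f,pic["cy"]],[0,0,1.]])
    u=cv2.undistortPoints(np.array([[xy]],float),K,np.array(pic["D"],float))[0,0]
    o=np.array(pic["orientation"],float)
    R=o if o.shape==(3,3) else cv2.Rodrigues(o)[0]
    d=R@np.array([u[0],u[1],1.]); c=np.array(pic["origin"],float)
    if z is not None: return c+d*(z-c[2])/d[2]
    r=pic["range_z"][int(round(xy[1])),int(round(xy[0]))]
    return c+d*r
E
python3 - <<'E'
from h import *
np.set_printoptions(suppress=True,precision=3)
print(robot.observe())
for n in ("scene","top"):
    p=robot.get_image(n); cv2.imwrite(f"pics/{n}0.png",p["image"][:,:,::-1])
    print(n,p["fovy"],p["cx"],p["cy"],p["D"],p["origin"],p["orientation"],p["shot"])
    for l in ("red_handle","red_knob","red_plunger","blue_plunger"):
        for m in ("tip_of","boxes_of"):
            try:
                for r in getattr(robot,m)(p,l)[:3]:
                    print(l,m,np.array(r["xy"]),round(r["p"],2),world(p,r["xy"]))
            except Exception as e: print(l,m,e)
E
```

```text
pics
{'t': 0.0, 'qpos': array([ 1.113,  0.354,  1.634,  0.   ,  1.155, -0.002]), 'qd': array([ 0.002, -0.   , -0.   ,  0.001,  0.001, -0.   ]), 'effort': array([ -0.002, -60.525, -34.206,  -0.   ,   0.01 ,   0.   ]), 'eef_pos': array([274.907, 560.79 , 241.573]), 'tcp_rot': array([ 0.356,  1.541, -0.358]), 'contact_force': array([ 0.249,  0.227, -0.393]), 'torque': array([-0.054, -0.018,  0.024]), 'finger_gap': 85.19439411029616}
scene 47.531300802334144 315.7191059154264 236.88388121621574 [0.036 0.    0.    0.    0.   ] [1245.879  557.648  930.855] [-1.145 -2.317  0.99 ] 1
red_handle tip_of [207.9 188.4] 0.92 [ 521.516 -307.69    64.274]
red_handle boxes_of [259.1 184.1] 0.71 [ 514.67  -134.974  156.835]
red_handle boxes_of [216.9 201.8] 0.61 [ 512.151 -291.235   22.524]
red_knob tip_of [258.1 178.3] 0.68 [ 501.003 -149.912  158.389]
red_knob boxes_of [259.6 183.4] 0.62 [ 515.373 -132.594  160.423]
red_plunger tip_of it knows: red_handle, red_knob
red_plunger boxes_of [260.4 182.8] 0.74 [ 513.527 -131.707  161.466]
blue_plunger tip_of it knows: red_handle, red_knob
blue_plunger boxes_of [438.9 290.2] 0.61 [552.956 346.742 159.779]
top 57.30530765322657 322.73331324378313 239.31654048532664 [0.012 0.    0.    0.    0.   ] [464.483  11.546 932.157] [-2.186  2.158 -0.059] 2
red_handle tip_of [496.4 249.8] 0.67 [ 514.489 -309.376   64.327]
red_handle boxes_of [419.3 257.1] 0.73 [ 494.427 -140.123  161.595]
red_handle boxes_of [462.3 254.7] 0.69 [ 506.12  -256.637   18.238]
red_knob tip_of [423.  250.5] 0.72 [ 506.035 -146.567  161.691]
red_knob boxes_of [422.9 253.5] 0.83 [ 500.726 -146.094  163.056]
red_plunger tip_of it knows: red_handle, red_knob
red_plunger boxes_of [421.1 255.9] 0.63 [ 496.677 -143.806  158.846]
blue_plunger tip_of it knows: red_handle, red_knob
blue_plunger boxes_of [147.8 225.9] 0.86 [543.834 340.662 159.854]
```

View pics/scene0.png

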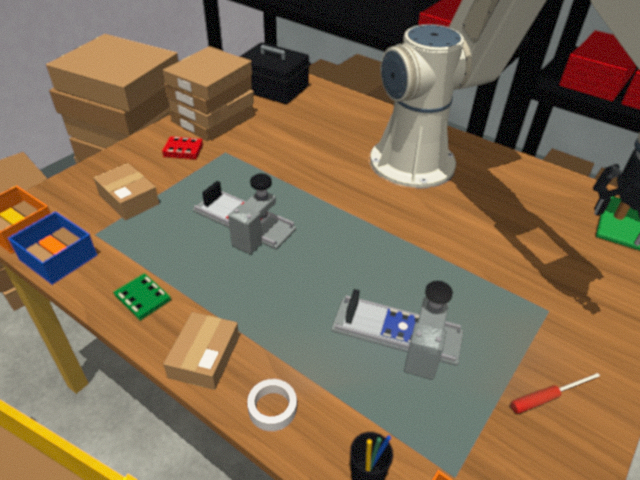

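View pics/top0.png

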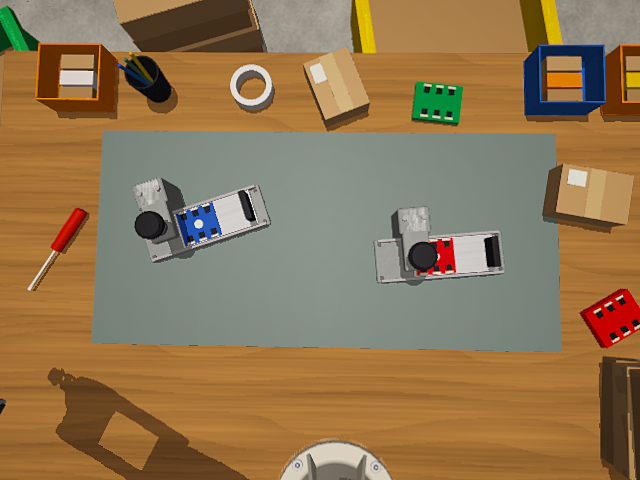

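The scene picture shows the red press at about (250,210) and the blue one at (400,320). In the top picture the red knob is near (423,256) and its paddle near (492,250); the blue knob is near (150,225). Next I measure the red press from the depth cloud.

```bash
cat >> h.py <<'E'
def cloud(pic):
    f=240/np.tan(np.radians(pic["fovy"])/2)
    K=np.array([[f,0,pic["cx"]],[0,f,pic["cy"]],[0,0,1.]])
    v,u=np.mgrid[0:480,0:640]
    n=cv2.undistortPoints(np.stack([u.ravel(),v.ravel()],1).astype(float)[:,None],K,np.array(pic["D"],float))[:,0]
    R=cv2.Rodrigues(np.array(pic["orientation"],float))[0]
    P=(np.c_[n,np.ones(len(n))]*pic["range_z"].ravel()[:,None])@R.T+np.array(pic["origin"])
    P[pic["range_z"].ravel()<=0]=np.nan
    return P.reshape(480,640,3)
def measure(pic,tag=""):
    P=cloud(pic); im=pic["image"].astype(int); dark=im.max(2)<70
    for nm,lo,hi,b in (("knob",145,175,(440,570,-220,-80)),("paddle",56,78,(440,600,-350,-220)),("arm",95,120,(440,640,-220,-80)),("rail",8,35,(440,600,-350,-40))):
        m=(P[...,2]>lo)&(P[...,2]<hi)&(P[...,0]>b[0])&(P[...,0]<b[1])&(P[...,1]>b[2])&(P[...,1]<b[3])
        if nm in("knob","paddle"): m&=dark
        q=P[m]
        if len(q)<5: print(tag,nm,"few",len(q)); continue
        r=cv2.minAreaRect(q[:,:2].astype(np.float32))
        print(tag,nm,len(q),"mean",q.mean(0).round(1),"zmed",np.median(q[:,2]).round(1),"rect",[np.round(x,1) for x in r])
E
python3 - <<'E'
from h import *
np.set_printoptions(suppress=True,precision=2)
for n in ("top","scene"):
    p=robot.get_image(n); measure(p,n)
    P=cloud(p); b=P[(P[...,0]>400)&(P[...,0]<640)&(P[...,1]>0)&(P[...,1]<180)][:,2]; print("bench z",np.nanmedian(b))
    if n=="top": cv2.imwrite("pics/crop1.png",cv2.resize(p["image"][180:310,350:530,::-1],None,fx=4,fy=4,interpolation=cv2.INTER_CUBIC))
E
```

```text
top knob 660 mean [ 497.  -146.   159.9] zmed 160.4 rect [array([ 497.3, -147.3]), array([49.5, 50.3]), np.float64(74.7)]
top paddle 240 mean [ 511.5 -306.3   65.7] zmed 66.4 rect [array([ 511.9, -307.3]), array([58.9, 12.9]), np.float64(5.0)]
top arm 1271 mean [ 549.3 -138.8  103.6] zmed 103.6 rect [array([ 532.1, -144.2]), array([119.7,  60.4]), np.float64(5.0)]
top rail 4000 mean [ 500.8 -208.9   18.6] zmed 20.3 rect [array([ 526.6, -208.1]), array([138.4, 265.9]), np.float64(4.9)]
bench z -0.6159151063687318
scene knob 275 mean [ 505.5 -138.6  157.5] zmed 159.1 rect [array([ 502.7, -141. ]), array([46.1, 46.9]), np.float64(86.8)]
scene paddle 114 mean [ 517.5 -301.2   64.3] zmed 64.7 rect [array([ 515.5, -302.3]), array([58.8, 17.3]), np.float64(6.8)]
scene arm 812 mean [ 544.4 -137.   104. ] zmed 103.6 rect [array([ 533.8, -142.2]), array([124.6,  61.2]), np.float64(5.9)]
scene rail 1816 mean [ 516.1 -188.3   17.4] zmed 17.9 rect [array([ 529.5, -205.6]), array([144.4, 266.4]), np.float64(4.9)]
bench z -0.6209118352512064
```

```bash
python3 - <<'E'
from h import *
p=robot.get_image("top")
for xy in ((376,241),(376,282),(503,231),(504,275)): print(xy,world(p,xy,10).round(1))
for l in ("red_knob","red_handle"):
    for r in robot.tip_of(p,l): print(l,r["xy"],world(p,r["xy"],162 if "knob" in l else 68).round(1))
p=robot.get_image("scene")
for l in ("red_knob","red_handle"):
    for r in robot.tip_of(p,l): print(l,r["xy"],world(p,r["xy"],162 if "knob" in l else 68).round(1))
E
```

```text
(376, 241) [532.9 -79.6  10. ]
(376, 282) [447.2 -80.   10. ]
(503, 231) [ 557.1 -343.7   10. ]
(504, 275) [ 465.6 -344.1   10. ]
red_knob [424.5, 251.1] [ 505.  -149.1  162. ]
red_handle [498.0, 251.5] [ 511. -311.   68.]
red_knob [257.7, 178.7] [ 506.2 -146.3  162. ]
red_handle [208.8, 187.0] [ 519.1 -306.3   68. ]
```

View pics/crop1.png

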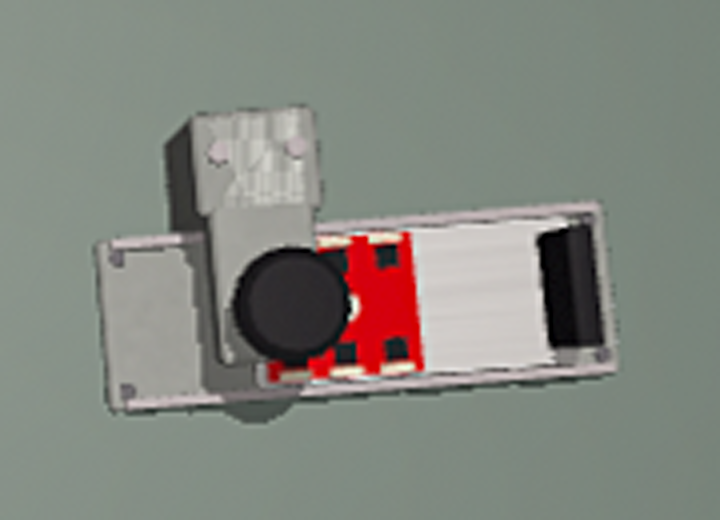

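```bash
cat >> h.py <<'E'
D=np.array([-0.087,0.996,0]);X=np.array([0.996,0.087,0])
def rel(target):
    s=robot.observe(); R=cv2.Rodrigues(np.array(s["tcp_rot"]))[0]
    return (R.T@(np.array(target)-s["eef_pos"])).round(1)
E
python3 - <<'E'
from h import *
s=robot.observe(); R=cv2.Rodrigues(np.array(s["tcp_rot"]))[0]
print(R.round(3)); print(s["t"])
print("press axes in tool",(R.T@D).round(3),(R.T@X).round(3))
print(rel([517,-352,241.6]))
E
```

```text
[[ 0.     0.44   0.898]
 [-0.     0.898 -0.44 ]
 [-1.    -0.     0.   ]]
1.1
press axes in tool [-0.     0.856 -0.516] [0.    0.516 0.856]
[ 7.000e-01 -7.135e+02  6.191e+02]
```

Call:
apply_moves(plan=[0, 0, 0, 0.1713, 0, 0, 0, 0.1713, 0, 0, 0, 0.1713, 0, 0, 0, 0.1713, 0, 0, 0, 0.1713, 0, 0, 0, 0.1713], fingers=1, newtons=40)

```text
t: 1.85
eef_pos: [275.1, 561.2, 242.3]
tcp_rot: [1.149, 1.247, -1.149]
contact_force: [-0.7, 0.3, 0.2]
finger_gap: 0.0
```

```bash
python3 - <<'E'
from h import *
s=robot.observe(); R=cv2.Rodrigues(np.array(s["tcp_rot"]))[0]
print(s["t"],s["eef_pos"],s["finger_gap"],s["qpos"].round(2))
print("press axes in tool",(R.T@D).round(3),(R.T@X).round(3))
print(rel([517,-352,241.6]))
E
```

```text
1.85 [275.10099077 561.20867675 242.29899572] 0.014831237676910896 [1.11 0.35 1.63 0.   1.16 1.03]
press axes in tool [ 0.    -0.006 -1.   ] [-0.     1.    -0.006]
[7.000e-01 1.667e+02 9.299e+02]
```

Call:
apply_moves(plan=[0, 8, 48, 0, 0, 9, 52, 0, 0, 9, 52, 0, 0, 9, 52, 0, 0, 9, 52, 0, 0, 9, 52, 0, 0, 9, 52, 0, 0, 9, 52, 0])

```text
t: 2.85
eef_pos: [382.0, 155.4, 242.6]
tcp_rot: [1.145, 1.249, -1.144]
contact_force: [0.9, 1.3, -0.3]
finger_gap: 0.0
```

Call:
apply_moves(plan=[0, 9, 52, 0, 0, 9, 52, 0, 0, 9, 52, 0, 0, 9, 52, 0, 0, 9, 52, 0, 0, 9, 52, 0, 0, 9, 52, 0, 0, 9, 52, 0])

```text
t: 3.85
eef_pos: [490.0, -253.1, 242.4]
tcp_rot: [1.145, 1.249, -1.145]
contact_force: [0.9, -0.3, -0.6]
finger_gap: -0.1
```

```bash
python3 - <<'E'
from h import *
s=robot.observe()
print(s["t"],s["eef_pos"],s["contact_force"],s["qpos"].round(2))
print(rel([517,-352,53]))
E
```

```text
3.85 [ 489.95124104 -253.10711644  242.44959061] [ 0.87633824 -0.26644073 -0.581715  ] [-0.48  0.24  1.79  0.    1.11 -0.57]
[189.5  18.3 100.8]
```

Call:
apply_moves(plan=[0, 9, 50, 0, 0, 9, 51, 0, 40, 0, 0, 0, 40, 0, 0, 0, 40, 0, 0, 0, 40, 0, 0, 0, 25, 0, 0, 0, 8, 0, 0, 0])

```text
t: 4.85
eef_pos: [515.6, -349.7, 47.6]
tcp_rot: [1.145, 1.252, -1.146]
contact_force: [-0.2, -0.5, -0.5]
finger_gap: 0.0
```

```bash
python3 - <<'E'
from h import *
s=robot.observe()
print(s["t"],s["eef_pos"],s["contact_force"])
print(rel([514.5,-331,49]))
for n in ("scene","top"):
    p=robot.get_image(n)
    c=p["image"][140:260,160:340] if n=="scene" else p["image"][180:310,350:530]
    cv2.imwrite(f"pics/{n}2.png",cv2.resize(c[:,:,::-1],None,fx=4,fy=4,interpolation=cv2.INTER_CUBIC)); measure(p,n)
E
```

```text
4.85 [ 515.56399027 -349.67336323   47.64640883] [-0.20260935 -0.52696561 -0.49088354]
[ -1.3   0.6 -18.7]
scene knob 305 mean [ 504.4 -139.7  157.6] zmed 159.2 rect [array([ 500.8, -143.1]), array([47.3, 49.2]), np.float64(41.0)]
scene paddle 182 mean [ 516.5 -310.6   64.7] zmed 64.9 rect [array([ 513.4, -322.1]), array([61.4, 54.4]), np.float64(2.0)]
scene arm 809 mean [ 544.3 -137.   104.1] zmed 103.8 rect [array([ 534.6, -142.8]), array([122.6,  62.2]), np.float64(8.2)]
scene rail 1811 mean [ 516.6 -189.    17.5] zmed 18.1 rect [array([ 527.1, -205.1]), array([143.9, 266.8]), np.float64(3.4)]
top knob 656 mean [ 497.  -145.9  159.9] zmed 160.3 rect [array([ 497.4, -146.5]), array([48.8, 50.9]), np.float64(66.8)]
top paddle 276 mean [ 511.8 -311.2   65.9] zmed 66.2 rect [array([ 513.3, -325.3]), array([59.1, 49.4]), np.float64(4.6)]
top arm 1273 mean [ 549.1 -138.9  103.6] zmed 103.6 rect [array([ 532.1, -144.1]), array([119.8,  60.2]), np.float64(5.0)]
top rail 3994 mean [ 500.7 -208.8   18.6] zmed 20.3 rect [array([ 526.9, -208. ]), array([138.1, 266.3]), np.float64(5.1)]
```

View pics/scene2.png

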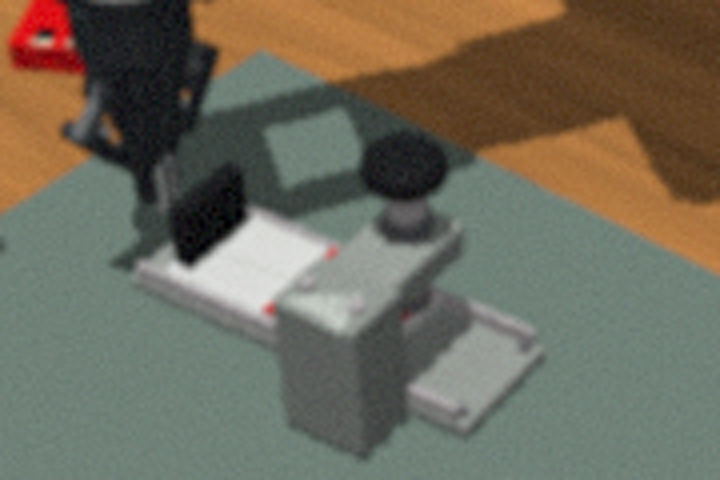

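The closed fingers stand behind the paddle (crop, fingers about (155,190), paddle (210,215)). I push home gently.

Call:
apply_moves(plan=[0, 0, -10, 0, 0, 0, -8, 0, 0, 0, -7, 0, 0, 0, -7, 0, 0, 0, -7, 0, 0, 0, -7, 0, 0, 0, -7, 0, 0, 0, -7, 0])

```text
t: 5.95
eef_pos: [511.4, -290.1, 49.4]
tcp_rot: [1.145, 1.249, -1.145]
contact_force: [1.6, -3.1, 3.3]
finger_gap: -0.2
```

Call:
apply_moves(plan=[0, 0, -3, 0, 0, 0, -3, 0, 0, 0, -3, 0])

```text
t: 6.32
eef_pos: [510.5, -281.4, 49.2]
tcp_rot: [1.145, 1.249, -1.145]
contact_force: [1.1, -3.0, 0.9]
finger_gap: -0.5
```

```bash
python3 - <<'E'
from h import *
s=robot.observe()
print(s["t"],s["eef_pos"],s["contact_force"])
p=robot.get_image("top"); measure(p)
cv2.imwrite("pics/top3.png",cv2.resize(p["image"][180:310,350:530,::-1],None,fx=4,fy=4,interpolation=cv2.INTER_CUBIC))
E
```

```text
6.325 [ 510.4643166  -281.39015074   49.24376444] [ 1.09927221 -3.04554914  0.89901101]
 knob 655 mean [ 496.9 -145.9  159.7] zmed 160.1 rect [array([ 497.2, -146.5]), array([49.3, 49.2]), np.float64(46.4)]
 paddle 278 mean [ 507.4 -263.1   65.6] zmed 66.2 rect [array([ 507.9, -266.2]), array([59. , 20.2]), np.float64(5.6)]
 arm 1271 mean [ 549.4 -139.   103.6] zmed 103.6 rect [array([ 532.2, -144.2]), array([119.8,  60.2]), np.float64(5.6)]
 rail 3050 mean [ 497.4 -180.    19.1] zmed 20.6 rect [array([ 525.8, -194. ]), array([138.3, 238.1]), np.float64(5.2)]
```

View pics/top3.png

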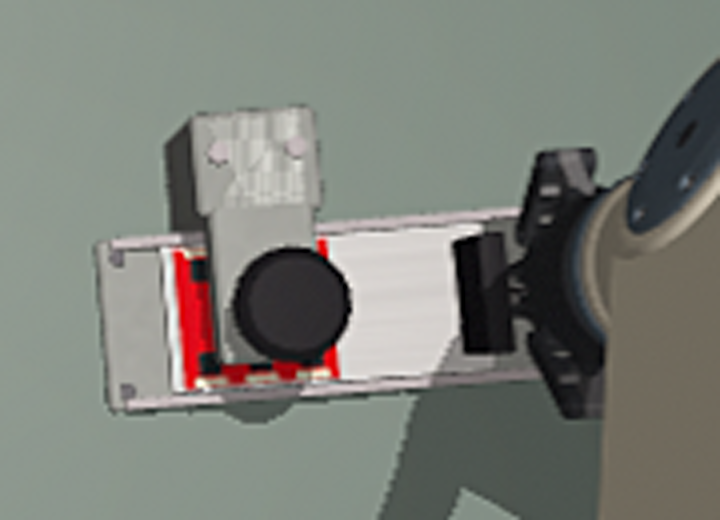

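The carriage slides under the finger push (paddle now at about (483,293) in the crop), with ~7 mm to go.

Call:
apply_moves(plan=[0, 0, -3, 0, 0, 0, -2, 0, 0, 0, -1, 0])

```text
t: 6.75
eef_pos: [509.8, -275.4, 49.2]
tcp_rot: [1.145, 1.249, -1.145]
contact_force: [0.7, -3.3, 0.3]
finger_gap: -0.0
```

Call:
apply_moves(plan=[0, 0, -1, 0, 0, 0, -1, 0])

```text
t: 7.0
eef_pos: [509.7, -274.1, 49.3]
tcp_rot: [1.144, 1.248, -1.145]
contact_force: [-1.3, -9.7, -2.2]
finger_gap: -0.2
```

Force rising: reaching the stop. One more small push to confirm.

Call:
apply_moves(plan=[0, 0, -1, 0, 0, 0, 0, 0])

```text
t: 7.25
eef_pos: [509.8, -274.1, 49.3]
tcp_rot: [1.143, 1.247, -1.145]
contact_force: [-0.3, -12.0, -2.8]
finger_gap: -0.3
```

```bash
python3 - <<'E'
from h import *
s=robot.observe()
print(s["t"],s["eef_pos"],s["contact_force"])
p=robot.get_image("top"); measure(p)
E
```

```text
7.25 [ 509.75758765 -274.09609217   49.26802972] [ -0.27199542 -12.01013972  -2.84154194]
 knob 656 mean [ 496.9 -145.8  159.8] zmed 160.2 rect [array([ 497.2, -146.5]), array([49.5, 49.2]), np.float64(45.7)]
 paddle 278 mean [ 507.2 -255.6   65.7] zmed 66.3 rect [array([ 507.6, -258.2]), array([59.3, 18.8]), np.float64(5.6)]
 arm 1267 mean [ 549.5 -138.9  103.5] zmed 103.6 rect [array([ 532.1, -144.2]), array([119.7,  60.7]), np.float64(5.5)]
 rail 2902 mean [ 496.9 -174.5   19.5] zmed 20.7 rect [array([ 525.6, -190.2]), array([138.6, 230.4]), np.float64(5.2)]
```

Twelve newtons with no motion and the paddle 110 mm from the knob: home. Back off, rise, and go over the knob.

Call:
apply_moves(plan=[0, 0, 8, 0, 0, 0, 15, 0, -40, 0, 6, 0, -50, 0, 0, 0, -50, 0, 0, 0, -10, 0, 0, 0, 0, 0, 0, 0])

```text
t: 8.18
eef_pos: [512.2, -301.8, 199.6]
tcp_rot: [1.145, 1.248, -1.145]
contact_force: [-0.6, -0.1, -0.9]
finger_gap: 0.3
```

```bash
python3 - <<'E'
from h import *
s=robot.observe()
print(s["t"],s["eef_pos"],s["contact_force"])
p=robot.get_image("top"); measure(p); q=robot.get_image("scene"); measure(q)
for r in robot.tip_of(p,"red_knob"): print(r["xy"],r["p"],world(p,r["xy"],162))
for r in robot.tip_of(q,"red_knob"): print(r["xy"],r["p"],world(q,r["xy"],162))
print(rel([499,-146.5,199]))
E
```

```text
8.175 [ 512.16789768 -301.78678683  199.62191468] [-0.61952773 -0.10790566 -0.87761198]
 knob 659 mean [ 496.9 -145.9  159.9] zmed 160.3 rect [array([ 497.3, -146.5]), array([49.3, 49.1]), np.float64(44.9)]
 paddle 240 mean [ 507.1 -255.    66.1] zmed 66.6 rect [array([ 507.5, -256. ]), array([58. , 14.7]), np.float64(5.2)]
 arm 1273 mean [ 549.4 -138.9  103.6] zmed 103.6 rect [array([ 532.1, -144.2]), array([119.7,  60.5]), np.float64(5.4)]
 rail 4039 mean [ 501.2 -214.    17.4] zmed 19.5 rect [array([ 527.2, -207.8]), array([138.5, 266.2]), np.float64(5.1)]
 knob 279 mean [ 505.5 -138.5  157.1] zmed 158.7 rect [array([ 502.7, -141.7]), array([44.2, 45.1]), np.float64(8.1)]
 paddle 134 mean [ 511.1 -252.5   64.6] zmed 65.6 rect [array([ 509.6, -254.6]), array([62.1, 17.7]), np.float64(6.6)]
 arm 811 mean [ 544.3 -136.9  104.2] zmed 103.7 rect [array([ 535.2, -142.6]), array([120.9,  62.9]), np.float64(7.1)]
 rail 1720 mean [ 518.  -182.8   18.1] zmed 19.0 rect [array([ 529.4, -204.3]), array([144.2, 267.7]), np.float64(4.9)]
[424.7, 253.5] 0.82 [ 500.81568923 -149.43227479  162.        ]
[257.9, 177.5] 0.81 [ 502.46674398 -148.99054766  162.        ]
[  -1.2    1.2 -155. ]
```

Call:
apply_moves(plan=[0, 1, -45, 0, 0, 0, -50, 0, 0, 0, -45, 0, 0, 0, -15, 0, 8, 0, 0, 0, 8, 0, 0, 0, 0, 0, 0, 0])

```text
t: 9.25
eef_pos: [499.2, -147.8, 182.1]
tcp_rot: [1.145, 1.25, -1.147]
contact_force: [-0.3, 0.2, 0.3]
finger_gap: -0.1
```

```bash
python3 - <<'E'
from h import *
s=robot.observe()
print(s["t"],s["eef_pos"],s["contact_force"],rel([499.5,-146.5,173]))
q=robot.get_image("scene");p=robot.get_image("top")
cv2.imwrite("pics/scene4.png",cv2.resize(q["image"][100:240,180:360,::-1],None,fx=4,fy=4,interpolation=cv2.INTER_CUBIC))
E
```

```text
9.25 [ 499.15249564 -147.7953271   182.10138548] [-0.26889591  0.21115098  0.26162143] [ 9.1  0.5 -1.3]
```

View pics/scene4.png

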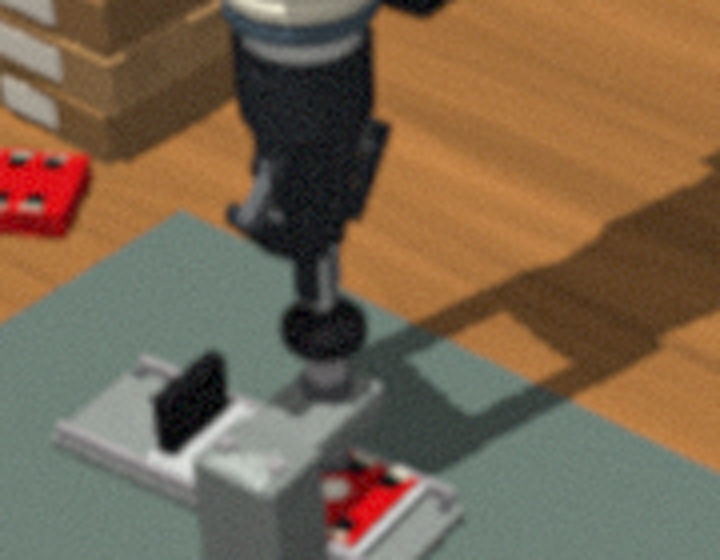

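The fingertips at (318,300) of the crop are centred over the knob (323,325), and the carriage stayed home. Pressing.

Call:
apply_moves(plan=[6, 0, -1, 0, 3, 0, 0, 0, 3, 0, 0, 0, 3, 0, 0, 0, 3, 0, 0, 0, 3, 0, 0, 0, 3, 0, 0, 0, 3, 0, 0, 0])

```text
t: 10.35
eef_pos: [499.5, -146.0, 156.8]
tcp_rot: [1.144, 1.249, -1.145]
contact_force: [-3.9, 0.4, 9.3]
finger_gap: -0.2
```

Call:
apply_moves(plan=[1, 0, 0, 0, 1, 0, 0, 0])

```text
t: 10.6
eef_pos: [499.5, -146.0, 154.9]
tcp_rot: [1.144, 1.249, -1.145]
contact_force: [-3.9, 0.8, 10.0]
finger_gap: 0.2
```

Call:
apply_moves(plan=[1, 0, 0, 0, 1, 0, 0, 0])

```text
t: 10.85
eef_pos: [499.5, -146.0, 153.0]
tcp_rot: [1.144, 1.249, -1.145]
contact_force: [-4.1, 0.1, 11.3]
finger_gap: 0.3
```

Call:
apply_moves(plan=[1, 0, 0, 0, 1, 0, 0, 0])

```text
t: 11.1
eef_pos: [499.5, -146.0, 151.0]
tcp_rot: [1.144, 1.249, -1.145]
contact_force: [-5.2, -0.4, 11.4]
finger_gap: -0.1
```

Call:
apply_moves(plan=[1, 0, 0, 0, 1, 0, 0, 0])

```text
t: 11.35
eef_pos: [499.7, -146.0, 150.8]
tcp_rot: [1.145, 1.249, -1.144]
contact_force: [-13.0, 3.3, 40.4]
finger_gap: 0.3
```

Call:
apply_moves(plan=[1, 0, 0, 0, 0, 0, 0, 0])

```text
t: 11.6
eef_pos: [499.7, -146.0, 150.8]
tcp_rot: [1.145, 1.248, -1.144]
contact_force: [-15.3, 3.8, 43.6]
finger_gap: -0.0
```

On the stop (the TCP is stationary at 150.8 and the force jumped). I ease the force slightly while staying on the stop, and hold.

Call:
apply_moves(plan=[-0.5, 0, 0, 0, -0.3, 0, 0, 0, 0, 0, 0, 0, 0, 0, 0, 0, 0, 0, 0, 0, 0, 0, 0, 0])

```text
t: 12.35
eef_pos: [499.7, -146.0, 150.8]
tcp_rot: [1.145, 1.248, -1.144]
contact_force: [-11.0, 2.4, 35.3]
finger_gap: 0.0
```

```bash
python3 - <<'E'
from h import *
s=robot.observe()
print(s["t"],s["eef_pos"],s["contact_force"])
q=robot.get_image("scene")
cv2.imwrite("pics/scene5.png",cv2.resize(q["image"][100:240,180:360,::-1],None,fx=4,fy=4,interpolation=cv2.INTER_CUBIC))
E
```

```text
12.35 [ 499.6662513  -146.03972514  150.81150813] [-10.95588812   2.43882499  35.34633202]
```

View pics/scene5.png

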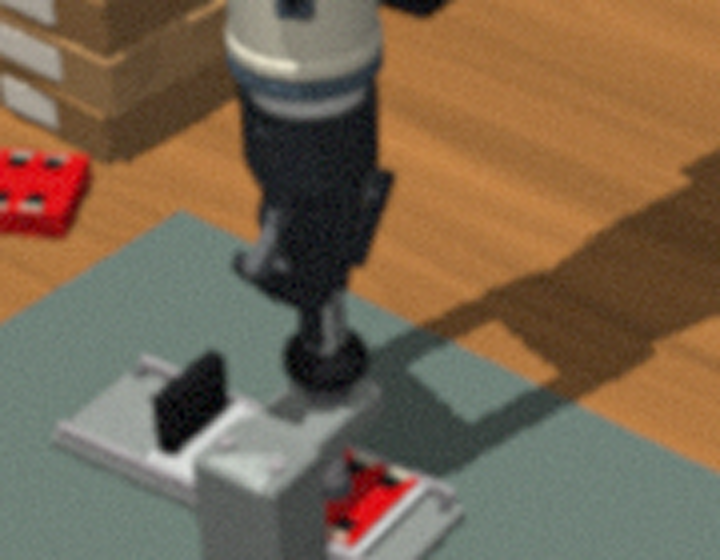

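The knob is down (centre now about (325,360), sleeve hidden) and the fingertips are on it. Release straight up.

Call:
apply_moves(plan=[-3, 0, 0, 0, -5, 0, 0, 0, -8, 0, 0, 0, -10, 0, 0, 0, -20, 0, 0, 0, -30, 0, 0, 0, -30, 0, 0, 0, 0, 0, 0, 0])

```text
t: 13.4
eef_pos: [501.0, -146.3, 256.3]
tcp_rot: [1.146, 1.245, -1.142]
contact_force: [-0.4, 0.5, -0.6]
finger_gap: 0.1
```

```bash
python3 - <<'E'
from h import *
s=robot.observe()
print(s["t"],s["eef_pos"],s["contact_force"])
p=robot.get_image("top"); measure(p,"top"); q=robot.get_image("scene"); measure(q,"scene")
cv2.imwrite("pics/scene6.png",cv2.resize(q["image"][100:240,180:360,::-1],None,fx=4,fy=4,interpolation=cv2.INTER_CUBIC))
for r in robot.boxes_of(q,"blue_plunger")[:1]: print(r["xy"],world(q,r["xy"]))
E
```

```text
13.4 [ 500.97590864 -146.27331268  256.27417648] [-0.41609752  0.52105164 -0.63696687]
top knob 538 mean [ 495.8 -142.   159.9] zmed 160.3 rect [array([ 495.6, -142. ]), array([50. , 40.5]), np.float64(16.0)]
top paddle few 0
top arm 1275 mean [ 549.2 -138.9  103.5] zmed 103.6 rect [array([ 532.2, -143.8]), array([119.8,  60.3]), np.float64(4.8)]
top rail 1458 mean [ 490.  -117.1   18.9] zmed 21.0 rect [array([ 520.4, -135.1]), array([138.3, 119.8]), np.float64(5.2)]
scene knob 274 mean [ 505.6 -138.7  157.3] zmed 158.7 rect [array([ 502.7, -142.3]), array([45.8, 44. ]), np.float64(87.5)]
scene paddle 115 mean [ 511.9 -250.7   63.8] zmed 64.3 rect [array([ 510. , -251.7]), array([59., 15.]), np.float64(3.9)]
scene arm 809 mean [ 544.2 -136.7  104. ] zmed 103.5 rect [array([ 535.6, -144.3]), array([120.1,  63.2]), np.float64(8.0)]
scene rail 1723 mean [ 518.5 -182.9   18.2] zmed 19.0 rect [array([ 529.1, -204.5]), array([145.2, 266.8]), np.float64(5.1)]
[439.8, 289.7] [551.30482095 347.65397221 160.3555441 ]
```

View pics/scene6.png

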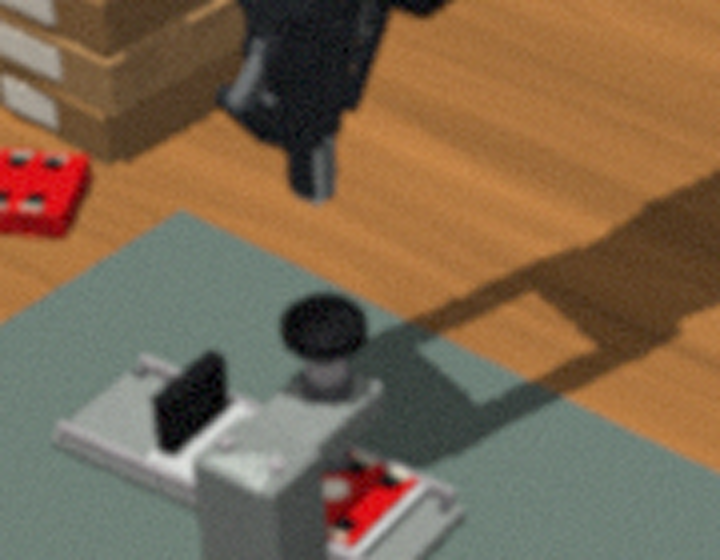

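```bash
python3 -c "
from h import *
robot.job_done(); print(robot.observe()['t'])"
```

```text
the job is handed in; nothing more can be done
the job is handed in; nothing more can be done
```

The job is done and handed in at about 13.5 s of the 48 s allowed.

- **Carriage:** I pushed the red board's carriage home by its black paddle with the closed fingertips. It stopped moving at about 12 N, and the top camera put the paddle about 110 mm from the knob's axis.
- **Plunger:** I pressed the red knob straight down until the tool stopped moving at 150.8 mm, the height expected for the full 22 mm of travel. I held it on the stop for about 1 s and then lifted clear.
- **After release:** The red knob's top read 160 mm in the top picture, the same as at the start. The paddle showed at the same pixels in the scene picture as before pressing. The top camera could not recheck the paddle because the arm hid it. The scene camera's depth put it 2–3 mm further toward home than before pressing, which I took as noise.
- **Blue press:** I never touched it, and its knob still read 160 mm. The tool was free in the air at hand-in.

The fingertip force briefly reached about 44 N vertically (46 N in all) on the plunger's stop, before I eased it to 35 N. The contact was at the fingertips, and I read the 40 N limit as covering only the arm and the gripper's body. The wrist force stayed well under 120 N.

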